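Fit the missing biscuit nozzle and prove it by a pull

TASK

The nozzle bar of the biscuit depositor lies upside down on the bench and lacks its middle nozzle: take from the white rack the nozzle that matches the two already fitted, and press it gently into the empty socket (never more than about 45 N) until its collar is down and the catches have clicked. Then prove that it holds: pull it straight up with a steady 15 N for two seconds, never more than 25 N. Leave it fitted and let go, with the other nozzles in the rack and the other things on the bench left where they are.

Things in the scene. Friction and masses are not known exactly. Their poses are not given: they have to be found in the camera images.
- nozzle: loose steel nozzle to fit, about 120 g, 83 mm tall, upright in any rack hole. Origin: centre of stem's underside, z up its axis. From the origin up: stem to 24 mm (21 mm dia, 7.5 mm cone foot from 12 mm dia, 12 mm dia groove at 10-21 mm), collar 36 mm dia to 27 mm, straight cylinder 28 mm dia to 67 mm (grip here; 45 N grip carries the pull), blunt cone to 83 mm. Round: yaw is free
- nozzle_slim: loose steel nozzle not wanted, same stem and collar, but above the collar a slender cone tapering from 26 to 9 mm diameter; origin as for nozzle; stays in the rack
- nozzle_wide: loose steel nozzle not wanted, same stem and collar, low and flared (20 to 40 mm diameter, top 53 mm above its origin); origin as for nozzle; stays in the rack
- rack: fixed white plastic block 230 x 90 x 30 mm (x, y, z), three holes in line along its x at -75, 0 and +75 mm; collars of the nozzles rest on its top, 30 mm above the bench. Origin: centre of its underside
- bar: fixed nozzle bar: aluminium rail 80 x 270 x 20 mm (x, y, z) with three square steel sockets (46 mm wide, tops 50 mm above the bench) along its y at -78, 0, +78 mm; the outer two carry fitted nozzles (same shape as nozzle, tops 109 mm above the bench), the middle one is empty. Origin: centre of its underside
- mouth (a point): centre of the empty middle socket's mouth, on its top face, z up, fixed; bore 22 mm. Home: collar on this face, nozzle origin 24 mm below. Some 17 to 8 mm before home two spring catches (along the bar's x) resist, up to 10 to 20 N, then snap; from there it slides easily until the collar bears. Once caught it has 1 to 5 mm vertical play (differs each time) and cannot be pulled out
- frame (a joint): upward give, in m, of the frame that carries the middle socket's two catches: 0 at rest; a stiff spring of 15 N/mm holds it down, so once the nozzle is caught the value shows the pull: about 0.0009 at 15 N (1 to 2 N go into the weight of nozzle and frame). It does not give downwards
- mug: white mug, 80 mm diameter, 92 mm tall, bystander; origin at its foot
- bowl: red plastic bowl, 130 mm diameter, 55 mm tall, bystander; origin at its foot
- jar: glass jar with steel lid, 74 mm diameter, 100 mm tall, bystander; origin at its foot
- brush: pastry brush, 200 mm long, lying near the robot, bystander; origin under its middle
- weight: brass scale weight with a knob, 44 mm diameter, 54 mm tall, bystander; origin at its foot
Things that resemble listed ones, but are neither listed nor needed, are in the scene too. What is shaped like the nozzle but green is not meant.

How it is judged:
By the outcome, as a careful person would: the job done as asked, in the order asked, and still so for the second after the job is handed in, with the robot touching nothing.
It also fails if it takes over 61 s, if anything falls off the work surface, if the arm or the gripper's body presses on something with over 40 N, if the wrist force passes 120 N, or if a joint passes its speed limit or range.

ROBOT

A 6-joint arm with a two-finger parallel gripper is mounted at the origin on the work surface. World frame = base frame: x ahead of the robot, y to its left, z up, the work surface at z = 0. Lengths are in m, angles in rad, forces in N, time in s.
With the tool pointing down it reaches from about 0.375 to 0.9 m from the base axis. Payload 3.1 kg.
Tool frame: the origin (TCP) lies at the very end of the fingers, on their centre line; the grasp point (between the pads) lies 19 mm behind it; z points along the fingers, y is the line along which they close (so a half turn about z gives the same grasp; the last joint's range is limited). The gripper opens to 87 mm and grips with 3 to 60 N. Pads are 19 mm wide; open, the fingers measure 117 mm over their backs; the gripper's body (75 mm by 190 mm) begins 51 mm behind the grasp point.
Start: joints at [-1.345, 0.527, 1.433, -0, 1.181, -0.178], TCP at [0.246, -0.574, 0.223] pointing down, gripper open.
Joint ranges: [-3.08, 3.08], [-0.75, 2.2], [0.22, 2.44], [-1.43, 4.57], [0, 2.65], [-2.85, 2.85]. Speed limits (rad/s): [2.79, 2.79, 3.14, 3.14, 3.14, 3.14].

INTERFACE

Orientations are given as a unit quaternion [x, y, z, w].
In Python, from rig import status, viewer, robot gives the robot as it stands.
- The arm moves only by the tool arm_command, never from a script. Its arguments are lists of equal length, an entry for each row: "delta_rot": the turn, a rotation vector about the tool's x, y, z in degrees, a list of three; "delta_pos": the shift along the tool's x, y, z in m, a list of three; "gripper": the closure, from -1 (fully open) to 1 (shut). In form: {"delta_rot": [[rx, ry, rz], ...], "delta_pos": [[dx, dy, dz], ...], "gripper": [gripper, ...]}. A call has 1 to 12 rows; each row is the pose to reach, as a shift and turn from the pose commanded when the call began, along the tool's axes at that moment; what a row does not reach only later rows make up. A row lasts 1/12 s, in which the tool goes at most 41.7 mm and 7.16 degrees, less where a joint would pass 70% of its speed; a pose out of reach is approached as far as the arm can. A call with a gripper value outside its range is refused whole. The fingers move at their own pace and stop on an object; "grip_force" is the grip in N (left out, the last holds). Time passes only in rows, so rows that repeat a pose let the fingers close. It gives the time, the measured TCP pose, the force, the opening and the grip force at its end, in the units of the state.
- status.get_obs(): the state, without advancing time (a new reading comes with each control period).
- viewer.camera(name): name is "scene" or "side" or "wrist"; returns a dict with "pixels" (384x512x3 uint8, blue, green, red), "fx", "fy", "cx", "cy" (pixels), "k1" (the pictures are not rectified: a ray, as slopes to the right and down, at radius r is drawn at 1 + k1 r^2 times it, then the intrinsics apply), "pose" (4x4, takes a point from camera to world coordinates); the wrist camera has in their place "mount" (4x4, takes a point from camera to tool coordinates, whose origin is the TCP and whose axes are the flange's). Camera axes: x right, y down, z forward; pixel columns grow to the right and rows downward; lengths in m; the calibration is good to about 2 mm. A picture is of the moment at which its call begins: read the wrist's pose just before it. There is no depth.
- robot.hand_in(): hands the job in; it is judged then, once.
The state is a dict: "time": time; "q": joint angles; "joint_velocities": joint speeds; "joint_torque": joint torques, N m; "position": TCP position; "tool_rot": TCP orientation; "ft_force": force on the tool from outside, world axes, zero at the start; "moment": the same for the moment, N m; "grip_width": finger opening in m; "grip_force": force on a finger pad.
Only numpy, scipy, OpenCV 4.12 (cv2) and the standard library are available. Lean on these libraries where they do the work, as an engineer would, in place of code of your own. Each camera call takes 0.05 s, during which the arm holds its last target. There are 200 camera calls.

## Working session

There is one attempt and no reset: what is moved stays moved. The work goes in short steps, Python scripts to look and compute and a tool call to move; the robot and the scene stay as the last step left them, time stands still between calls to the robot, and variables do not carry over. Pictures are saved under pics/ and viewed, at most 10 in all, crops included, and the job is handed in when it is done.

Besides the shell and the picture viewer there is one more tool, called after "Request:" as name(argument=value, ...), one argument or row to a line, values as JSON. arm_command: Moves the arm, as the interface text tells. Its arguments: {"type":"object","properties":{"delta_rot":{"type":"array","items":{"type":"array","items":{"type":"number"}}},"delta_pos":{"type":"array","items":{"type":"array","items":{"type":"number"}}},"gripper":{"type":"array","items":{"type":"number"}},"grip_force":{"type":"number"}},"required":["delta_rot","delta_pos","gripper"]}

```bash
mkdir -p pics; cat > h.py <<'E'
import numpy as np, cv2
from rig import status, viewer, robot
from scipy.spatial.transform import Rotation as R
def cam(n):
    o=status.get_obs(); c=viewer.camera(n)
    if n=="wrist":
        T=np.eye(4);T[:3,:3]=R.from_quat(o["tool_rot"]).as_matrix();T[:3,3]=o["position"]
        c["pose"]=T@np.array(c["mount"])
    c["pose"]=np.array(c["pose"]); return c
def ray(c,u,v):
    x,y=(u-c["cx"])/c["fx"],(v-c["cy"])/c["fy"]; a,b=x,y
    for _ in range(30):
        s=1+c["k1"]*(a*a+b*b); a,b=x/s,y/s
    return c["pose"][:3,3],c["pose"][:3,:3]@np.array([a,b,1])
def onz(c,u,v,z):
    o,d=ray(c,u,v); return o+d*(z-o[2])/d[2]
def proj(c,p):
    q=np.linalg.inv(c["pose"])@np.append(p,1); a,b=q[:2]/q[2]; s=1+c["k1"]*(a*a+b*b)
    return np.array([c["cx"]+c["fx"]*a*s,c["cy"]+c["fy"]*b*s])
E
python3 - <<'E'
from h import *
for n in("scene","side","wrist"):
    c=cam(n); cv2.imwrite(f"pics/{n}0.png",cv2.resize(c["pixels"],(800,600),interpolation=cv2.INTER_CUBIC)); print(n,c["fx"],c["k1"],c["pose"].round(3).tolist())
print(status.get_obs())
E
```

```text
scene 367.7652489185136 -0.0191207818786695 [[-0.575, 0.628, -0.524, 1.103], [0.818, 0.429, -0.384, 0.345], [-0.017, -0.649, -0.761, 0.858], [0.0, 0.0, 0.0, 1.0]]
side 431.82808144655314 -0.0235120849152687 [[0.926, -0.285, 0.246, 0.263], [-0.377, -0.722, 0.58, -0.734], [0.012, -0.63, -0.777, 0.934], [0.0, 0.0, 0.0, 1.0]]
wrist 303.78839591726614 0.002980190631392721 [[0.393, -0.89, -0.231, 0.309], [-0.919, -0.381, -0.099, -0.547], [-0.0, 0.251, -0.968, 0.383], [0.0, 0.0, 0.0, 1.0]]
{'time': 0.15, 'q': array([-1.34448542e+00,  5.28275150e-01,  1.43359617e+00, -3.06809409e-05,
        1.18140595e+00, -1.78480532e-01]), 'joint_velocities': array([-0.00099456, -0.00260849, -0.0036218 ,  0.00054099, -0.00124718,
       -0.00098207]), 'joint_torque': array([ 2.70367408e-06, -4.40431631e+01, -1.76842618e+01,  6.34145457e-02,
        5.52380830e-02, -9.75660691e-05]), 'position': array([ 0.24604449, -0.5739233 ,  0.22178635]), 'tool_rot': array([ 9.79586289e-01,  2.01022367e-01, -3.43251389e-05, -8.41727057e-04]), 'ft_force': array([ 0.25697155, -0.18912236,  0.4761602 ]), 'moment': array([ 0.02971085, -0.02203207, -0.02275012]), 'grip_force': 0.0, 'grip_width': 0.08684669959755671}
```

View pics/scene0.png

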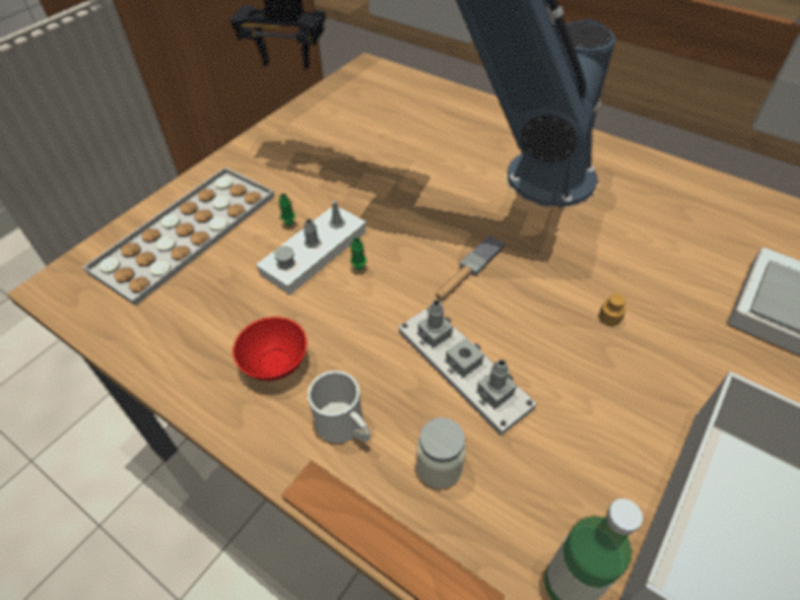

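View pics/side0.png

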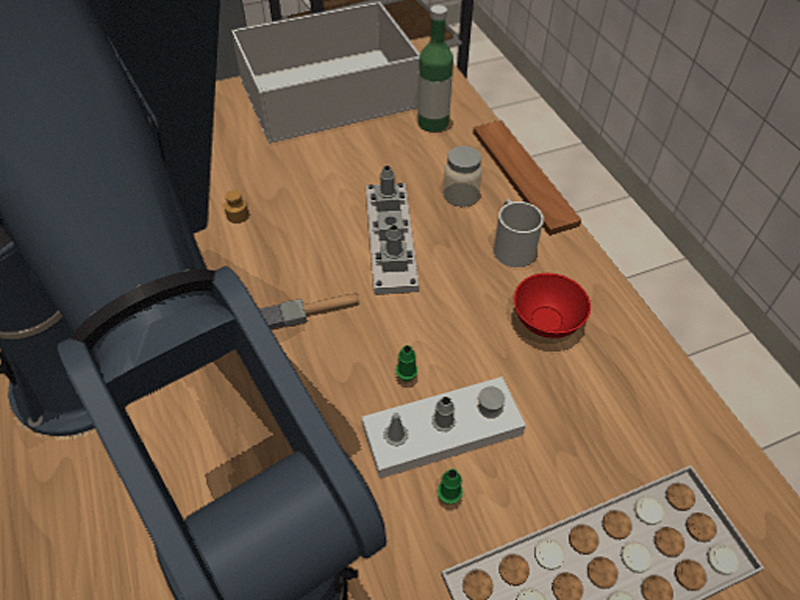

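The wanted nozzle is in the rack's middle hole (scene display about 310,230; side 445,410). The slim one is on the robot side and the wide one on the far side, with green decoys beside the rack. The empty socket is at scene (464,352), side (390,220).

```bash
python3 - <<'E'
from h import *
s=cam("scene");d=cam("side")
def tri(a,b):
    k=.64
    o1,d1=ray(s,a[0]*k,a[1]*k);o2,d2=ray(d,b[0]*k,b[1]*k)
    t=np.linalg.lstsq(np.c_[d1,-d2],o2-o1,rcond=None)[0]
    p,q=o1+t[0]*d1,o2+t[1]*d2
    return ((p+q)/2).round(4),np.linalg.norm(p-q).round(4)
print("noz tip",tri((310,222),(446,399)))
print("slim tip",tri((336,206),(397,415)))
print("mouth",tri((464,352),(390,219)))
print("fit R",tri((436,304),(394,230)),"fit L",tri((502,364),(388,170)))
print("green",tri((285,197),(452,473)),tri((357,240),(406,350)))
import json
T=R.from_quat(status.get_obs()["tool_rot"]).as_matrix();print(T.round(3))
print(np.array(viewer.camera("wrist")["mount"]).round(3))
E
```

```text
noz tip (array([ 0.511 , -0.2997,  0.0861]), np.float64(0.0027))
slim tip (array([ 0.4376, -0.2936,  0.0782]), np.float64(0.0027))
mouth (array([0.5837, 0.1044, 0.05  ]), np.float64(0.0015))
fit R (array([0.5603, 0.0288, 0.1024]), np.float64(0.002)) fit L (array([0.6065, 0.1793, 0.1028]), np.float64(0.0042))
green (array([ 0.4742, -0.4026,  0.077 ]), np.float64(0.0028)) (array([ 0.4924, -0.1952,  0.0783]), np.float64(0.0008))
[[ 0.919  0.394 -0.   ]
 [ 0.394 -0.919  0.001]
 [ 0.    -0.001 -1.   ]]
[[-0.    -0.968 -0.251  0.069]
 [ 1.    -0.001  0.002  0.   ]
 [-0.002 -0.251  0.968 -0.162]
 [ 0.     0.     0.     1.   ]]
```

Request:
arm_command(
  delta_rot=[
    [0,0,3],
    [0,0,6],
    [0,0,9],
    [0,0,12],
    [0,0,15],
    [0,0,18],
    [0,0,21],
    [0,0,24],
    [0,0,26],
    [0,0,28],
    [0,0,28],
    [0,0,28],
  ],
  delta_pos=[
    [0.03,-0.012,0],
    [0.065,-0.027,0],
    [0.1,-0.042,0],
    [0.135,-0.057,0],
    [0.17,-0.072,0],
    [0.205,-0.087,0],
    [0.24,-0.102,0],
    [0.275,-0.117,0],
    [0.31,-0.132,0.01],
    [0.335,-0.142,0.02],
    [0.351,-0.147,0.022],
    [0.351,-0.147,0.022],
  ],
  gripper=[-1,-1,-1,-1,-1,-1,-1,-1,-1,-1,-1,-1],
)

```text
time: 1.3
position: [0.5128, -0.2978, 0.1996]
tool_rot: [0.999, -0.04, -0.0, -0.001]
ft_force: [0.8, -0.8, -0.9]
grip_width: 0.0872
grip_force: 0.0
```

```bash
python3 - <<'E'
from h import *
o=status.get_obs();c=cam("wrist");im=c["pixels"]
print(o["time"],o["position"],o["ft_force"],R.from_quat(o["tool_rot"]).as_matrix().round(3).tolist())
for p in ([.511,-.2997,.089],[.511,-.2997,.033]):print(proj(c,p))
cv2.imwrite("pics/w1.png",cv2.resize(im,(800,600),interpolation=cv2.INTER_CUBIC))
np.save("w1.npy",{k:c[k] for k in c},allow_pickle=True)
E
```

```text
1.3 [ 0.51275205 -0.29781571  0.1996177 ] [ 0.75489517 -0.84462622 -0.90465631] [[0.997, -0.079, -0.0], [-0.079, -0.997, 0.002], [-0.001, -0.002, -1.0]]
[258.18613974 195.66541127]
[257.92666494 182.92549759]
```

View pics/w1.png

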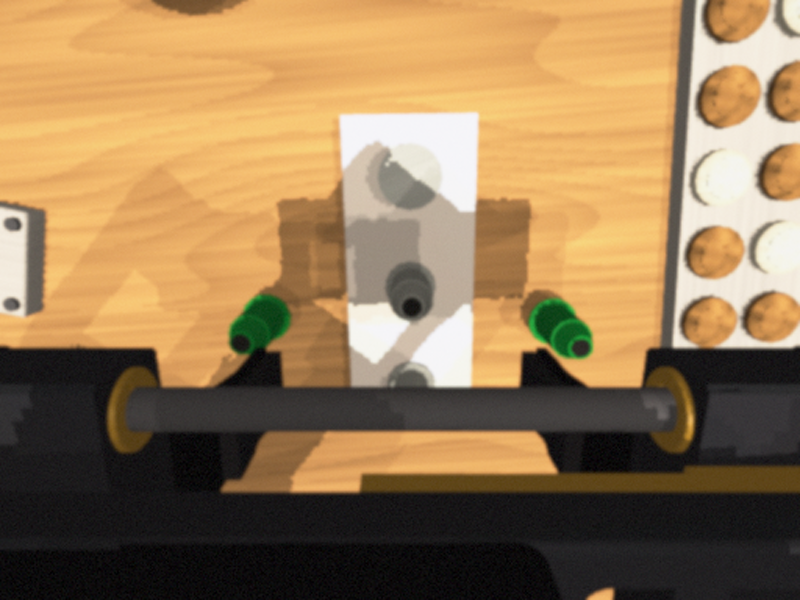

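```bash
python3 - <<'E'
from h import *
c=np.load("w1.npy",allow_pickle=True).item();im=c["pixels"].astype(int)
crop=im[170:212,235:295]
lum=crop.mean(2); m=((lum<40)).astype(np.uint8)
n,l,st,ce=cv2.connectedComponentsWithStats(m)
for i in range(1,n):
    if st[i,4]>10: print(st[i],ce[i]+[235,170],onz(c,*(ce[i]+[235,170]),.089))
cv2.imwrite("pics/w1c.png",cv2.resize(crop.astype(np.uint8),(600,420),interpolation=cv2.INTER_CUBIC))
print(onz(c,263,196.5,.089),onz(c,262,183,.033))
E
```

```text
[23 22 11 10 89] [263.05617978 196.30337079] [ 0.51003227 -0.30414802  0.089     ]
[ 0.50984867 -0.30408216  0.089     ] [ 0.51055786 -0.30417642  0.033     ]
```

View pics/w1c.png

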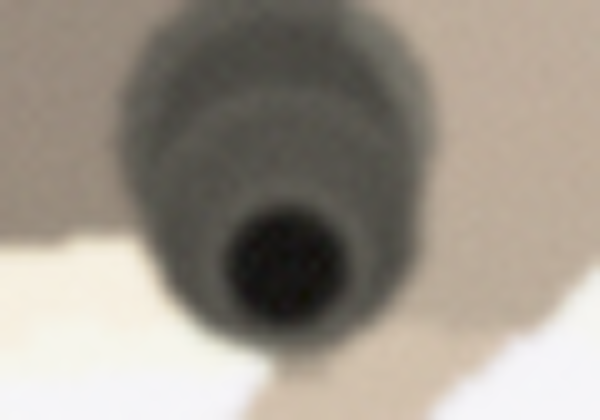

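The crop shows the dark nozzle orifice at image pixel (263,196), so the nozzle is near (0.510, -0.304). I'll check that the arm had settled when this was taken.

```bash
cat >> h.py <<'E'
def dark(c,box,z,th=40,amin=20):
    x0,y0,x1,y1=box; m=(c["pixels"][y0:y1,x0:x1].mean(2)<th).astype(np.uint8)
    n,l,st,ce=cv2.connectedComponentsWithStats(m)
    for i in range(1,n):
        if st[i,4]>amin: p=ce[i]+[x0,y0]; print(st[i],p.round(1),onz(c,*p,z).round(4))
def obs():
    o=status.get_obs(); M=R.from_quat(o["tool_rot"]).as_matrix()
    print(round(o["time"],2),o["position"].round(4),"F",o["ft_force"].round(1),"w",o["grip_width"].round(4),"R",M.round(3).tolist()); return o,M
E
python3 - <<'E'
from h import *
obs();c=cam("wrist");dark(c,(235,170,295,212),.089);obs()
E
```

```text
Traceback (most recent call last):
  File "h.py", line 27, in obs
    print(round(o["time"],2),o["position"].round(4),"F",o["ft_force"].round(1),"w",o["grip_width"].round(4),"R",M.round(3).tolist()); return o,M
                                                                                   ^^^^^^^^^^^^^^^^^^^^^
AttributeError: 'float' object has no attribute 'round'
```

```bash
sed -i 's/o\["grip_width"\].round(4)/round(o["grip_width"],4)/' h.py
python3 - <<'E'
from h import *
obs();c=cam("wrist");dark(c,(235,170,295,212),.089);obs()
E
```

```text
1.35 [ 0.5117 -0.2996  0.2001] F [-0.4 -0.1  0.1] w 0.0867 R [[0.997, -0.08, -0.001], [-0.08, -0.997, 0.0], [-0.001, -0.0, -1.0]]
[21 20 11 11 91] [261. 195.] [ 0.5102 -0.3043  0.089 ]
1.4 [ 0.5111 -0.3008  0.2004] F [0.1 0.7 0.3] w 0.0869 R [[0.997, -0.082, -0.001], [-0.082, -0.997, -0.0], [-0.001, 0.0, -1.0]]
```

Request:
arm_command(
  delta_rot=[
    [0,0,0],
    [0,0,0],
    [0,0,0],
    [0,0,0],
    [0,0,0],
    [0,0,0],
    [0,0,0],
    [0,0,0],
    [0,0,0],
    [0,0,0],
  ],
  delta_pos=[
    [0,0.004,0.015],
    [0,0.004,0.035],
    [0,0.004,0.06],
    [0,0.004,0.085],
    [0,0.004,0.11],
    [0,0.004,0.13],
    [0,0.004,0.146],
    [0,0.004,0.157],
    [0,0.004,0.162],
    [0,0.004,0.162],
  ],
  gripper=[-0.3,-0.3,-0.3,-0.3,-0.3,-0.3,-0.3,-0.3,-0.3,-0.3],
  grip_force=45,
)

```text
time: 2.23
position: [0.5097, -0.3057, 0.0378]
tool_rot: [0.999, -0.043, -0.001, -0.0]
ft_force: [-0.9, 0.0, 0.1]
grip_width: 0.0571
grip_force: 0.0
```

Request:
arm_command(
  delta_rot=[
    [0,0,0],
    [0,0,0],
    [0,0,0],
    [0,0,0],
    [0,0,0],
    [0,0,0],
    [0,0,0],
    [0,0,0],
    [0,0,0],
  ],
  delta_pos=[
    [0,0,0],
    [0,0,0],
    [0,0,0],
    [0,0,0],
    [0,0,0],
    [0,0,0],
    [0,0,0],
    [0,0,0],
    [0,0,0],
  ],
  gripper=[0,0.5,1,1,1,1,1,1,1],
)

```text
time: 2.98
position: [0.5108, -0.305, 0.0391]
tool_rot: [0.999, -0.042, 0.0, 0.0]
ft_force: [-0.3, 1.8, 6.1]
grip_width: 0.0275
grip_force: 45.0
```

Request:
arm_command(
  delta_rot=[
    [0,0,0],
    [0,0,0],
    [0,0,0],
    [0,0,0],
    [0,0,0],
    [0,0,0],
    [0,0,0],
    [0,0,0],
    [0,0,0],
    [0,0,0],
    [0,0,0],
  ],
  delta_pos=[
    [0,0,-0.005],
    [0,0,-0.015],
    [0,0,-0.03],
    [0,0,-0.05],
    [0,0,-0.075],
    [0,0,-0.1],
    [0,0,-0.125],
    [0,0,-0.143],
    [0,0,-0.155],
    [0,0,-0.16],
    [0,0,-0.16],
  ],
  gripper=[1,1,1,1,1,1,1,1,1,1,1],
)

```text
time: 3.9
position: [0.511, -0.3056, 0.2002]
tool_rot: [0.999, -0.042, 0.001, 0.001]
ft_force: [0.5, 0.6, -1.0]
grip_width: 0.0271
grip_force: 45.0
```

```bash
python3 - <<'E'
from h import *
o,M=obs();c=cam("wrist");d=cam("side");s=cam("scene")
p=o["position"]
for n,k in (("wrist",c),("side",d),("scene",s)):print(n,proj(k,p),proj(k,p-[0,0,.033]))
u,v=proj(d,p).astype(int); a=d["pixels"][max(v-60,0):v+45,u-70:u+70]
u,v=proj(s,p).astype(int); b=s["pixels"][max(v-60,0):v+45,u-70:u+70]
print(a.shape,b.shape)
f=lambda x:cv2.resize(x,(400,300),interpolation=cv2.INTER_CUBIC)
w=c["pixels"][90:270,136:376]
cv2.imwrite("pics/g1.png",np.vstack([np.hstack([f(a),f(b)]),np.hstack([f(w),f(c["pixels"])])]))
E
```

```text
3.9 [ 0.511  -0.3056  0.2002] F [ 0.5  0.6 -1. ] w 0.0271 R [[0.996, -0.084, 0.002], [-0.084, -0.996, -0.002], [0.002, 0.002, -1.0]]
wrist [255.65874355 241.55352442] [255.60883744 222.31133363]
side [289.24723731 229.01235273] [288.2223506  237.77700811]
scene [191.24602065 111.90475353] [192.86317136 120.93721557]
(105, 140, 3) (105, 140, 3)
```

View pics/g1.png

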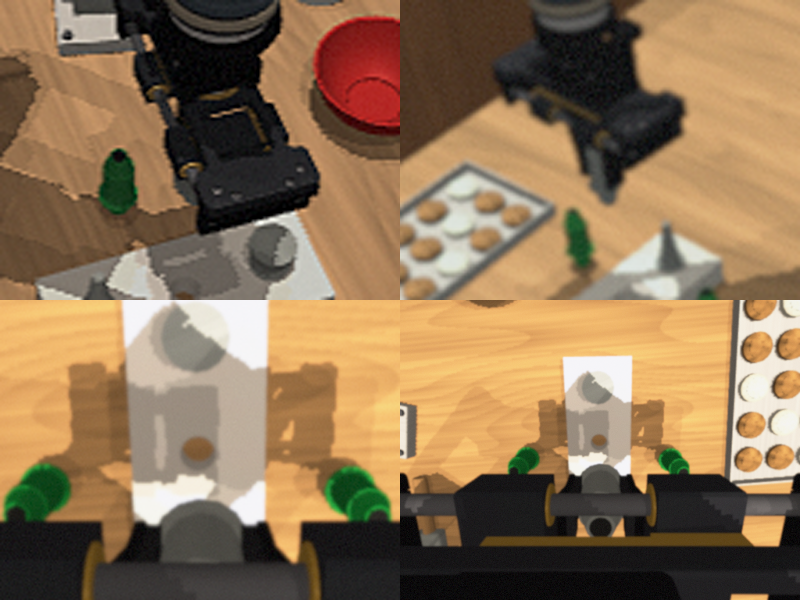

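Nozzle held; the rack hole is empty. The slim and wide nozzles are undisturbed. Now to the hover over the bar.

Request:
arm_command(
  delta_rot=[
    [0,0,-3],
    [0,0,-9],
    [0,0,-15],
    [0,0,-21],
    [0,0,-27],
    [0,0,-33],
    [0,0,-39],
    [0,0,-45],
    [0,0,-51],
    [0,0,-57],
    [0,0,-63],
    [0,0,-68],
  ],
  delta_pos=[
    [0.001,-0.012,0],
    [0.003,-0.037,0],
    [0.007,-0.07,0],
    [0.01,-0.105,0],
    [0.013,-0.14,0],
    [0.016,-0.175,0],
    [0.019,-0.21,0],
    [0.023,-0.245,0],
    [0.026,-0.28,0],
    [0.029,-0.315,0],
    [0.032,-0.35,0],
    [0.035,-0.38,0],
  ],
  gripper=[1,1,1,1,1,1,1,1,1,1,1,1],
)

```text
time: 5.05
position: [0.5764, 0.073, 0.1971]
tool_rot: [0.85, 0.526, -0.001, -0.001]
ft_force: [0.1, -0.8, -1.0]
grip_width: 0.0274
grip_force: 45.0
```

```bash
python3 -c "
from h import *
o,M=obs(); print('want', M.T@(np.array([.5837,.1044,.2])-o['position']), np.degrees(np.arctan2(M[1,1],M[0,1]))); print(o['q'])"
```

```text
5.05 [0.5764 0.073  0.1971] F [ 0.1 -0.8 -1. ] w 0.0274 R [[0.446, 0.895, -0.003], [0.895, -0.446, 0.001], [-0.001, -0.003, -1.0]]
want [ 0.03134676 -0.00742384 -0.00295292] -26.48263146054593
[-6.63951065e-02  5.00056947e-01  1.56993306e+00  4.16701065e-04
  1.07477312e+00  3.95613749e-01]
```

Request:
arm_command(
  delta_rot=[
    [0,0,-4],
    [0,0,-8],
    [0,0,-9.5],
    [0,0,-9.5],
    [0,0,-9.5],
    [0,0,-9.5],
  ],
  delta_pos=[
    [0.012,-0.003,0],
    [0.025,-0.006,0],
    [0.031,-0.007,0],
    [0.031,-0.007,0],
    [0.031,-0.007,0],
    [0.031,-0.007,0],
  ],
  gripper=[1,1,1,1,1,1],
)

```text
time: 5.55
position: [0.5846, 0.1006, 0.198]
tool_rot: [0.806, 0.592, -0.001, -0.0]
ft_force: [-0.9, -0.0, -1.5]
grip_width: 0.0272
grip_force: 45.0
```

```bash
python3 - <<'E'
from h import *
o,M=obs();c=cam("wrist");p=o["position"]
np.save("w2.npy",c,allow_pickle=True)
print("proj mouth",proj(c,[.5837,.1044,.05]),"tip",proj(c,p+[0,0,.05]))
w=c["pixels"]
f=lambda x:cv2.resize(x,(400,300),interpolation=cv2.INTER_CUBIC)
cv2.imwrite("pics/w2.png",np.hstack([cv2.resize(w[100:300,206:306],(300,600),interpolation=cv2.INTER_CUBIC),cv2.resize(w[:,70:440],(500,600),interpolation=cv2.INTER_CUBIC)]))
E
```

```text
5.55 [0.5846 0.1006 0.198 ] F [-0.9 -0.  -1.5] w 0.0272 R [[0.299, 0.954, -0.001], [0.954, -0.299, -0.0], [-0.001, -0.001, -1.0]]
proj mouth [253.76326587 180.80080914] tip [254.96682178 287.94147341]
```

View pics/w2.png

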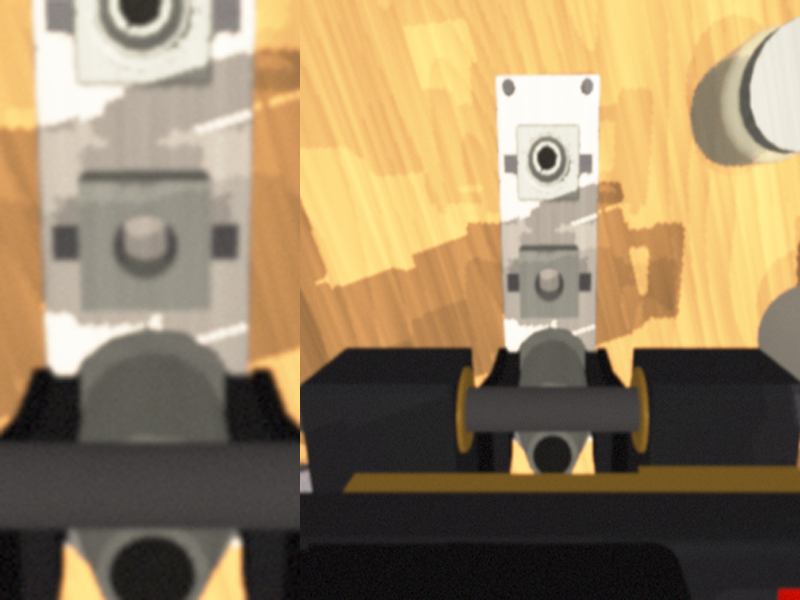

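Mouth at pixel (254.5,181.6). The held nozzle's orifice is at (256.7,290) and its collar is centred at u=257.

```bash
python3 - <<'E'
from h import *
c=np.load("w2.npy",allow_pickle=True).item();o,M=obs()
p=np.array([.5846,.1006,.198]); Mt=M
m=onz(c,254.5,181.6,.05); t=onz(c,256.7,290,.248)
dark(c,(230,270,285,315),.248,30)
print("mouth",m,"rel tool",M.T@(m-p),"tip rel",M.T@(t-p), "q now",o["position"])
E
```

```text
5.6 [0.5847 0.1004 0.1982] F [ 0.4  0.5 -1.2] w 0.0271 R [[0.299, 0.954, -0.001], [0.954, -0.299, -0.0], [-0.001, -0.001, -1.0]]
[ 14  11  25  21 328] [256. 291.] [0.5846 0.0991 0.248 ]
mouth [0.58417536 0.10336082 0.05      ] rel tool [ 0.00259128 -0.00111179  0.1479995 ] tip rel [-0.0010078   0.00072253 -0.05000004] q now [0.58474543 0.10044234 0.19819184]
```

Request:
arm_command(
  delta_rot=[
    [0,0,0],
    [0,0,0],
    [0,0,0],
    [0,0,0],
    [0,0,0],
    [0,0,0],
    [0,0,0],
    [0,0,0],
  ],
  delta_pos=[
    [0.0035,-0.0008,0.01],
    [0.0035,-0.0008,0.03],
    [0.0035,-0.0008,0.05],
    [0.0035,-0.0008,0.07],
    [0.0035,-0.0008,0.085],
    [0.0035,-0.0008,0.09],
    [0.0035,-0.0008,0.09],
    [0.0035,-0.0008,0.09],
  ],
  gripper=[1,1,1,1,1,1,1,1],
)

```text
time: 6.27
position: [0.5855, 0.1048, 0.1085]
tool_rot: [0.806, 0.592, 0.0, -0.0]
ft_force: [0.1, -0.5, -1.0]
grip_width: 0.027
grip_force: 45.0
```

```bash
python3 - <<'E'
from h import *
o,M=obs();p=o["position"];c=cam("wrist");d=cam("side");s=cam("scene")
n=p-M@[.0009,-.0004,0]; n[2]=.05
print("under nozzle: wrist",proj(c,n),"side",proj(d,n),"scene",proj(s,n))
def cr(k,w,h):
    u,v=proj(k,n).round().astype(int);v=min(v,384-h//2); x=k["pixels"][v-h//2:v+h//2,u-w//2:u+w//2]; print((u-w//2,v-h//2)); return cv2.resize(x,(400,300),interpolation=cv2.INTER_CUBIC)
cv2.imwrite("pics/w3.png",np.vstack([np.hstack([cr(d,80,60),cr(s,80,60)]),np.hstack([cr(c,160,120),cv2.resize(c["pixels"],(400,300))])]))
E
```

```text
6.27 [0.5855 0.1048 0.1085] F [ 0.1 -0.5 -1. ] w 0.027 R [[0.298, 0.954, 0.0], [0.954, -0.298, 0.0], [0.0, 0.0, -1.0]]
under nozzle: wrist [255.98451663 210.72420916] side [250.53457252 140.26265372] scene [296.6472553  225.54362316]
(np.int64(211), np.int64(110))
(np.int64(257), np.int64(196))
(np.int64(176), np.int64(151))
```

View pics/w3.png

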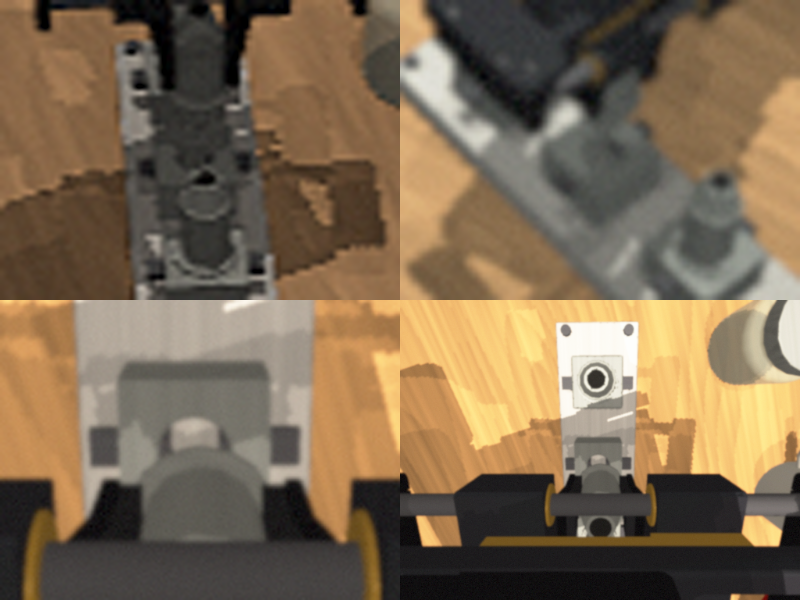

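```bash
python3 - <<'E'
from h import *
o,M=obs();c=cam("wrist");g=cv2.GaussianBlur(cv2.cvtColor(c["pixels"],cv2.COLOR_BGR2GRAY),(3,3),0).astype(float)
print(c["cx"],c["cy"])
def edges(v0,v1,a,b,k=4):
    r=np.gradient(g[v0:v1].mean(0)); i=a+np.argsort(-abs(r[a:b]))[:14]; print(v0,[(int(x),int(r[x])) for x in sorted(i)])
for v in ((185,192),(196,202),(203,206),(222,228),(234,240)): edges(*v,205,305)
dark(c,(230,270,285,315),o["position"][2]+.05,30)
E
```

```text
6.42 [0.5863 0.1049 0.1097] F [-0.2 -0.5 -0.7] w 0.0268 R [[0.298, 0.955, 0.003], [0.955, -0.298, -0.0], [0.001, 0.002, -1.0]]
256.38617551858727 195.6803208353854
185 [(206, 10), (207, 11), (208, 7), (220, -7), (221, -12), (222, -12), (223, -7), (281, 8), (282, 14), (283, 14), (284, 8), (290, 6), (297, -6), (298, -7)]
196 [(206, 7), (207, 9), (208, 8), (213, -8), (222, -8), (244, 6), (245, 7), (282, 8), (283, 8), (289, 6), (290, 7), (297, -8), (298, -11), (299, -6)]
203 [(210, -24), (211, -26), (212, -14), (222, 15), (223, 14), (242, 13), (243, 21), (244, 18), (261, -16), (262, -18), (283, -14), (293, 19), (294, 29), (295, 25)]
222 [(214, -16), (215, -28), (216, -35), (217, -28), (218, -14), (223, 10), (224, 10), (289, -16), (290, -17), (291, -11), (295, 14), (296, 21), (297, 23), (298, 18)]
234 [(210, -18), (211, -28), (212, -32), (213, -26), (214, -14), (232, 18), (233, 16), (280, -16), (281, -17), (299, 14), (300, 23), (301, 27), (302, 23), (303, 16)]
[ 14  11  25  21 348] [256.3 291.1] [0.5862 0.1034 0.1597]
```

```bash
python3 - <<'E'
from h import *
P=[]
for i in range(5): P.append(status.get_obs()["position"]); viewer.camera("side")
P=np.array(P);print((P*1e4).round(1)); o,M=obs()
print(M.T@(np.array([.5836,.1047,.1])-P.mean(0)))
E
```

```text
[[5861.7 1050.1 1097.3]
 [5860.4 1050.3 1096.2]
 [5858.8 1050.6 1095. ]
 [5857.  1050.8 1093.2]
 [5856.  1050.8 1091.6]]
6.72 [0.5855 0.1051 0.109 ] F [-0.1  0.1 -1.6] w 0.0268 R [[0.297, 0.955, 0.001], [0.955, -0.297, -0.0], [0.0, 0.001, -1.0]]
[-0.00101788 -0.0020755   0.00946292]
```

Request:
arm_command(
  delta_rot=[
    [0,0,0],
    [0,0,0],
    [0,0,0],
    [0,0,0],
    [0,0,0],
    [0,0,0],
    [0,0,0],
    [0,0,0],
  ],
  delta_pos=[
    [-0.001,-0.002,0.002],
    [-0.001,-0.002,0.008],
    [-0.001,-0.002,0.015],
    [-0.001,-0.002,0.021],
    [-0.001,-0.002,0.025],
    [-0.001,-0.002,0.026],
    [-0.001,-0.002,0.026],
    [-0.001,-0.002,0.026],
  ],
  gripper=[1,1,1,1,1,1,1,1],
)

```text
time: 7.38
position: [0.5832, 0.1047, 0.0824]
tool_rot: [0.805, 0.593, -0.0, -0.0]
ft_force: [0.5, -0.5, -1.6]
grip_width: 0.027
grip_force: 45.0
```

```bash
python3 - <<'E'
from h import *
o,M=obs();c=cam("wrist");g=cv2.GaussianBlur(cv2.cvtColor(c["pixels"],cv2.COLOR_BGR2GRAY),(3,3),0).astype(float)
def edges(v0,v1,a,b):
    r=np.gradient(g[v0:v1].mean(0)); i=a+np.argsort(-abs(r[a:b]))[:14]; print(v0,[(int(x),int(r[x])) for x in sorted(i)])
for v in ((188,194),(196,202),(203,206),(210,214),(234,240)): edges(*v,195,315)
r=np.gradient(g[:,246:260].mean(1)); print([(int(i),int(r[i])) for i in range(165,245) if abs(r[i])>4])
cv2.imwrite("pics/w4.png",cv2.resize(c["pixels"][150:310,160:360],(750,600),interpolation=cv2.INTER_CUBIC))
E
```

```text
7.38 [0.5832 0.1047 0.0824] F [ 0.5 -0.5 -1.6] w 0.027 R [[0.298, 0.955, -0.0], [0.955, -0.298, 0.0], [-0.0, -0.0, -1.0]]
188 [(204, 3), (205, 6), (206, 4), (220, -6), (221, -11), (222, -11), (223, -7), (224, -3), (288, 3), (289, 8), (290, 13), (291, 12), (292, 8), (309, 3)]
196 [(206, 3), (207, 2), (220, -5), (221, -9), (222, -10), (223, -6), (288, 2), (289, 7), (290, 11), (291, 11), (292, 6), (306, -3), (309, 4), (310, 3)]
203 [(205, 8), (206, 10), (207, 7), (211, -6), (212, -8), (213, -6), (221, -8), (222, -9), (223, -7), (289, 7), (290, 11), (291, 10), (306, -7), (307, -9)]
210 [(205, 7), (206, 8), (208, -14), (209, -22), (210, -18), (211, -9), (221, 7), (222, 7), (290, -9), (291, -9), (302, 16), (303, 25), (304, 24), (305, 11)]
234 [(197, 22), (198, 27), (199, 19), (210, -20), (211, -30), (212, -33), (213, -26), (232, 17), (299, 17), (300, 29), (301, 34), (302, 29), (303, 18), (314, -19)]
[(173, -4), (174, -4), (179, -9), (180, -15), (181, -16), (182, -10), (189, 6), (190, 6), (191, 4), (206, 4), (207, 4), (209, -5), (210, -6), (218, -4)]
```

View pics/w4.png

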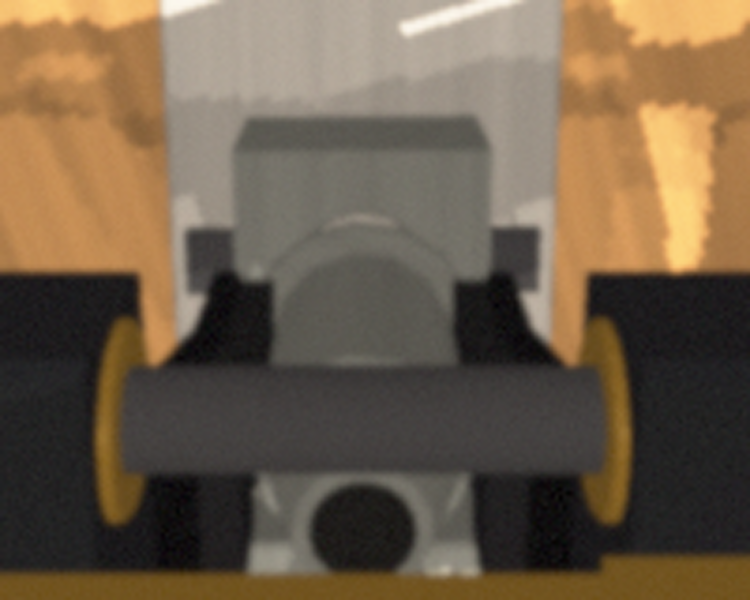

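```bash
python3 - <<'E'
from h import *
o,M=obs();c=cam("wrist");p=o["position"]
for dx in (-.0025,-.0015,-.0008,0,.001):
    q=p+M@[dx+.023,0,0];q[2]=.05; print(dx,proj(c,q))
E
```

```text
7.43 [0.5833 0.1047 0.0826] F [ 0.1 -0.9  0.1] w 0.0272 R [[0.297, 0.955, 0.0], [0.955, -0.297, -0.0], [0.0, 0.0, -1.0]]
-0.0025 [255.35087267 191.52834629]
-0.0015 [255.34897713 190.05202287]
-0.0008 [255.3476473  189.01636951]
0 [255.34612452 187.83051254]
0.001 [255.34421656 186.34480045]
```

Request:
arm_command(
  delta_rot=[
    [0,0,0],
    [0,0,0],
    [0,0,0],
    [0,0,0],
    [0,0,0],
    [0,0,0],
    [0,0,0],
    [0,0,0],
  ],
  delta_pos=[
    [-0.0005,0,0.001],
    [-0.0005,0,0.002],
    [-0.0005,0,0.003],
    [-0.0005,0,0.004],
    [-0.0005,0,0.005],
    [-0.0005,0,0.006],
    [-0.0005,0,0.007],
    [-0.0005,0,0.008],
  ],
  gripper=[1,1,1,1,1,1,1,1],
)

```text
time: 8.15
position: [0.5832, 0.1045, 0.0747]
tool_rot: [0.806, 0.593, 0.0, -0.0]
ft_force: [-0.8, 1.0, -0.6]
grip_width: 0.0266
grip_force: 45.0
```

Request:
arm_command(
  delta_rot=[
    [0,0,0],
    [0,0,0],
    [0,0,0],
    [0,0,0],
  ],
  delta_pos=[
    [0,0,0.001],
    [0,0,0.002],
    [0,0,0.003],
    [0,0,0.004],
  ],
  gripper=[1,1,1,1],
)

```text
time: 8.48
position: [0.5835, 0.1045, 0.0718]
tool_rot: [0.805, 0.593, 0.001, 0.0]
ft_force: [-1.7, 1.8, 9.6]
grip_width: 0.0269
grip_force: 45.0
```

Request:
arm_command(
  delta_rot=[
    [0,0,0],
    [0,0,0],
    [0,0,0],
  ],
  delta_pos=[
    [0,0,0.001],
    [0,0,0.002],
    [0,0,0.003],
  ],
  gripper=[1,1,1],
)

```text
time: 8.73
position: [0.5837, 0.1046, 0.0693]
tool_rot: [0.805, 0.593, 0.001, 0.0]
ft_force: [-1.4, 1.2, 10.9]
grip_width: 0.0269
grip_force: 45.0
```

Request:
arm_command(
  delta_rot=[
    [0,0,0],
    [0,0,0],
    [0,0,0],
  ],
  delta_pos=[
    [0,0,0.001],
    [0,0,0.002],
    [0,0,0.003],
  ],
  gripper=[1,1,1],
)

```text
time: 8.98
position: [0.5832, 0.1045, 0.0653]
tool_rot: [0.805, 0.593, 0.001, 0.0]
ft_force: [-0.4, 1.1, 4.5]
grip_width: 0.0271
grip_force: 45.0
```

Request:
arm_command(
  delta_rot=[
    [0,0,0],
    [0,0,0],
    [0,0,0],
    [0,0,0],
    [0,0,0],
  ],
  delta_pos=[
    [0,0,0.001],
    [0,0,0.002],
    [0,0,0.003],
    [0,0,0.004],
    [0,0,0.004],
  ],
  gripper=[1,1,1,1,1],
)

```text
time: 9.4
position: [0.5831, 0.1044, 0.0599]
tool_rot: [0.806, 0.593, 0.0, -0.0]
ft_force: [1.0, 2.7, -1.4]
grip_width: 0.0273
grip_force: 45.0
```

Request:
arm_command(
  delta_rot=[
    [0,0,0],
    [0,0,0],
    [0,0,0],
  ],
  delta_pos=[
    [0,0,0.0005],
    [0,0,0.001],
    [0,0,0.001],
  ],
  gripper=[1,1,1],
)

```text
time: 9.65
position: [0.5831, 0.1044, 0.0594]
tool_rot: [0.806, 0.593, 0.0, -0.0]
ft_force: [1.0, 2.9, -1.1]
grip_width: 0.027
grip_force: 45.0
```

Request:
arm_command(
  delta_rot=[
    [0,0,0],
    [0,0,0],
    [0,0,0],
  ],
  delta_pos=[
    [0,0,0.0005],
    [0,0,0.001],
    [0,0,0.001],
  ],
  gripper=[1,1,1],
)

```text
time: 9.9
position: [0.5831, 0.1045, 0.0592]
tool_rot: [0.805, 0.593, 0.0, 0.0]
ft_force: [0.3, 3.6, 4.7]
grip_width: 0.0271
grip_force: 45.0
```

Request:
arm_command(
  delta_rot=[
    [0,0,0],
    [0,0,0],
    [0,0,0],
  ],
  delta_pos=[
    [0,0,0.0005],
    [0,0,0.001],
    [0,0,0.001],
  ],
  gripper=[1,1,1],
)

```text
time: 10.15
position: [0.5832, 0.1045, 0.0591]
tool_rot: [0.805, 0.593, 0.0, 0.0]
ft_force: [-1.5, 5.0, 10.6]
grip_width: 0.0273
grip_force: 45.0
```

Request:
arm_command(
  delta_rot=[
    [0,0,0],
    [0,0,0],
    [0,0,0],
  ],
  delta_pos=[
    [0,0,0.0005],
    [0,0,0.001],
    [0,0,0.001],
  ],
  gripper=[1,1,1],
)

```text
time: 10.4
position: [0.5832, 0.1045, 0.059]
tool_rot: [0.805, 0.593, 0.001, 0.0]
ft_force: [-3.2, 4.1, 15.8]
grip_width: 0.027
grip_force: 45.0
```

Request:
arm_command(
  delta_rot=[
    [0,0,0],
    [0,0,0],
    [0,0,0],
    [0,0,0],
    [0,0,0],
    [0,0,0],
  ],
  delta_pos=[
    [0,0,-0.0005],
    [0,0,-0.001],
    [0,0,-0.0015],
    [0,0,-0.002],
    [0,0,-0.0025],
    [0,0,-0.003],
  ],
  gripper=[1,1,1,1,1,1],
)

```text
time: 10.9
position: [0.5831, 0.1044, 0.0593]
tool_rot: [0.805, 0.593, 0.0, -0.0]
ft_force: [1.2, 4.1, -2.5]
grip_width: 0.0269
grip_force: 45.0
```

Request:
arm_command(
  delta_rot=[
    [0,0,0],
    [0,0,0],
    [0,0,0],
    [0,0,0],
  ],
  delta_pos=[
    [0,0,-0.0005],
    [0,0,-0.001],
    [0,0,-0.001],
    [0,0,-0.001],
  ],
  gripper=[1,1,1,1],
)

```text
time: 11.23
position: [0.5829, 0.1042, 0.06]
tool_rot: [0.805, 0.593, -0.0, -0.0]
ft_force: [2.3, 4.2, -4.5]
grip_width: 0.0273
grip_force: 45.0
```

Request:
arm_command(
  delta_rot=[
    [0,0,0],
    [0,0,0],
    [0,0,0],
    [0,0,0],
  ],
  delta_pos=[
    [0,0,-0.0005],
    [0,0,-0.001],
    [0,0,-0.001],
    [0,0,-0.001],
  ],
  gripper=[1,1,1,1],
)

```text
time: 11.57
position: [0.5828, 0.1042, 0.0614]
tool_rot: [0.805, 0.593, -0.0, -0.0]
ft_force: [2.6, 4.4, -4.4]
grip_width: 0.0272
grip_force: 45.0
```

Request:
arm_command(
  delta_rot=[
    [0,0,0],
    [0,0,0],
    [0,0,0],
    [0,0,0],
  ],
  delta_pos=[
    [0.0003,0,-0.0003],
    [0.0005,0,-0.0006],
    [0.0005,0,-0.0008],
    [0.0005,0,-0.0008],
  ],
  gripper=[1,1,1,1],
)

```text
time: 11.9
position: [0.5829, 0.1044, 0.0625]
tool_rot: [0.805, 0.593, -0.0, 0.0]
ft_force: [1.3, 2.2, -2.4]
grip_width: 0.0268
grip_force: 45.0
```

Request:
arm_command(
  delta_rot=[
    [0,0,0],
    [0,0,0],
    [0,0,0],
    [0,0,0],
  ],
  delta_pos=[
    [0,0,-0.0003],
    [0,0,-0.0006],
    [0,0,-0.0008],
    [0,0,-0.0008],
  ],
  gripper=[1,1,1,1],
)

```text
time: 12.23
position: [0.583, 0.1045, 0.0632]
tool_rot: [0.805, 0.593, -0.0, 0.0]
ft_force: [0.1, 1.7, -2.1]
grip_width: 0.0273
grip_force: 45.0
```

Request:
arm_command(
  delta_rot=[
    [0,0,0],
    [0,0,0],
    [0,0,0],
    [0,0,0],
  ],
  delta_pos=[
    [0,0,-0.0003],
    [0,0,-0.0006],
    [0,0,-0.0008],
    [0,0,-0.0008],
  ],
  gripper=[1,1,1,1],
)

```text
time: 12.57
position: [0.5829, 0.1045, 0.0636]
tool_rot: [0.805, 0.593, -0.0, -0.0]
ft_force: [1.6, 0.5, -6.8]
grip_width: 0.0272
grip_force: 45.0
```

Request:
arm_command(
  delta_rot=[
    [0,0,0],
    [0,0,0],
    [0,0,0],
    [0,0,0],
  ],
  delta_pos=[
    [0,0,-0.0003],
    [0,0,-0.0006],
    [0,0,-0.0008],
    [0,0,-0.0008],
  ],
  gripper=[1,1,1,1],
)

```text
time: 12.9
position: [0.5829, 0.1046, 0.0641]
tool_rot: [0.805, 0.593, -0.0, -0.0]
ft_force: [2.8, 0.5, -10.9]
grip_width: 0.0272
grip_force: 45.0
```

Request:
arm_command(
  delta_rot=[
    [0,0,0],
    [0,0,0],
    [0,0,0],
    [0,0,0],
  ],
  delta_pos=[
    [0,0,-0.0003],
    [0,0,-0.0006],
    [0,0,-0.0009],
    [0,0,-0.0009],
  ],
  gripper=[1,1,1,1],
)

```text
time: 13.23
position: [0.5828, 0.1046, 0.0648]
tool_rot: [0.805, 0.593, -0.0, -0.0]
ft_force: [3.4, 0.1, -18.1]
grip_width: 0.027
grip_force: 45.0
```

Request:
arm_command(
  delta_rot=[
    [0,0,0],
    [0,0,0],
  ],
  delta_pos=[
    [0,0,0],
    [0,0,0],
  ],
  gripper=[1,1],
)

```text
time: 13.4
position: [0.5828, 0.1046, 0.065]
tool_rot: [0.805, 0.593, -0.0, -0.0]
ft_force: [4.6, 0.2, -19.0]
grip_width: 0.0271
grip_force: 45.0
```

Request:
arm_command(
  delta_rot=[
    [0,0,0],
    [0,0,0],
    [0,0,0],
  ],
  delta_pos=[
    [0,0,0.0003],
    [0,0,0.0003],
    [0,0,0.0003],
  ],
  gripper=[1,1,1],
)

```text
time: 13.65
position: [0.5828, 0.1046, 0.065]
tool_rot: [0.805, 0.593, -0.0, -0.0]
ft_force: [3.8, 0.4, -20.1]
grip_width: 0.0271
grip_force: 45.0
```

Request:
arm_command(
  delta_rot=[
    [0,0,0],
    [0,0,0],
    [0,0,0],
  ],
  delta_pos=[
    [0,0,0],
    [0,0,0],
    [0,0,0],
  ],
  gripper=[1,1,1],
)

```text
time: 13.9
position: [0.5828, 0.1046, 0.0651]
tool_rot: [0.805, 0.593, -0.0, -0.0]
ft_force: [3.3, -0.1, -19.8]
grip_width: 0.0272
grip_force: 45.0
```

Request:
arm_command(
  delta_rot=[
    [0,0,0],
    [0,0,0],
    [0,0,0],
    [0,0,0],
  ],
  delta_pos=[
    [0,0,0.0005],
    [0,0,0.0005],
    [0,0,0.0005],
    [0,0,0.0005],
  ],
  gripper=[1,1,1,1],
)

```text
time: 14.23
position: [0.5828, 0.1047, 0.065]
tool_rot: [0.805, 0.593, -0.0, -0.0]
ft_force: [2.4, 0.9, -18.3]
grip_width: 0.0272
grip_force: 45.0
```

Request:
arm_command(
  delta_rot=[
    [0,0,0],
    [0,0,0],
    [0,0,0],
    [0,0,0],
  ],
  delta_pos=[
    [0,0,0],
    [0,0,0],
    [0,0,0],
    [0,0,0],
  ],
  gripper=[1,1,1,1],
)

```text
time: 14.57
position: [0.5829, 0.1047, 0.0649]
tool_rot: [0.805, 0.593, -0.0, -0.0]
ft_force: [1.8, -0.2, -16.9]
grip_width: 0.0268
grip_force: 45.0
```

Request:
arm_command(
  delta_rot=[
    [0,0,0],
    [0,0,0],
    [0,0,0],
    [0,0,0],
    [0,0,0],
    [0,0,0],
  ],
  delta_pos=[
    [0,0,0],
    [0,0,0],
    [0,0,0],
    [0,0,0],
    [0,0,0],
    [0,0,0],
  ],
  gripper=[1,1,1,1,1,1],
)

```text
time: 15.07
position: [0.5829, 0.1047, 0.0649]
tool_rot: [0.805, 0.593, -0.0, -0.0]
ft_force: [1.9, 1.8, -17.1]
grip_width: 0.0269
grip_force: 45.0
```

Request:
arm_command(
  delta_rot=[
    [0,0,0],
    [0,0,0],
    [0,0,0],
    [0,0,0],
    [0,0,0],
    [0,0,0],
    [0,0,0],
    [0,0,0],
    [0,0,0],
    [0,0,0],
    [0,0,0],
    [0,0,0],
  ],
  delta_pos=[
    [0,0,0.0001],
    [0,0,0.0001],
    [0,0,0.0001],
    [0,0,0.0001],
    [0,0,0.0001],
    [0,0,0.0001],
    [0,0,0.0001],
    [0,0,0.0001],
    [0,0,0.0001],
    [0,0,0.0001],
    [0,0,0.0001],
    [0,0,0.0001],
  ],
  gripper=[1,1,1,1,1,1,1,1,1,1,1,1],
)

```text
time: 16.07
position: [0.583, 0.1047, 0.0647]
tool_rot: [0.805, 0.593, -0.0, -0.0]
ft_force: [0.4, 0.5, -15.1]
grip_width: 0.0269
grip_force: 45.0
```

Request:
arm_command(
  delta_rot=[
    [0,0,0],
    [0,0,0],
    [0,0,0],
    [0,0,0],
    [0,0,0],
    [0,0,0],
    [0,0,0],
    [0,0,0],
    [0,0,0],
    [0,0,0],
    [0,0,0],
    [0,0,0],
  ],
  delta_pos=[
    [0,0,0],
    [0,0,0],
    [0,0,0],
    [0,0,0],
    [0,0,0],
    [0,0,0],
    [0,0,0],
    [0,0,0],
    [0,0,0],
    [0,0,0],
    [0,0,0],
    [0,0,0],
  ],
  gripper=[1,1,1,1,1,1,1,1,1,1,1,1],
)

```text
time: 17.07
position: [0.583, 0.1047, 0.0647]
tool_rot: [0.805, 0.593, -0.0, -0.0]
ft_force: [2.4, 0.2, -15.3]
grip_width: 0.0266
grip_force: 45.0
```

Request:
arm_command(
  delta_rot=[
    [0,0,0],
    [0,0,0],
    [0,0,0],
    [0,0,0],
    [0,0,0],
    [0,0,0],
  ],
  delta_pos=[
    [0,0,0],
    [0,0,0],
    [0,0,0],
    [0,0,0],
    [0,0,0],
    [0,0,0],
  ],
  gripper=[1,1,1,1,1,1],
)

```text
time: 17.57
position: [0.583, 0.1047, 0.0647]
tool_rot: [0.805, 0.593, -0.0, -0.0]
ft_force: [-0.1, 0.4, -14.9]
grip_width: 0.0269
grip_force: 45.0
```

Request:
arm_command(
  delta_rot=[
    [0,0,0],
    [0,0,0],
    [0,0,0],
    [0,0,0],
    [0,0,0],
    [0,0,0],
    [0,0,0],
    [0,0,0],
    [0,0,0],
    [0,0,0],
    [0,0,0],
    [0,0,0],
  ],
  delta_pos=[
    [0,0,-0.0002],
    [0,0,-0.0002],
    [0,0,-0.0002],
    [0,0,-0.0002],
    [0,0,-0.0002],
    [0,0,-0.0002],
    [0,0,-0.0002],
    [0,0,-0.0002],
    [0,0,-0.0002],
    [0,0,-0.0002],
    [0,0,-0.0002],
    [0,0,-0.0002],
  ],
  gripper=[1,1,1,1,1,1,1,1,1,1,1,1],
)

```text
time: 18.57
position: [0.583, 0.1047, 0.0649]
tool_rot: [0.805, 0.593, -0.0, -0.0]
ft_force: [0.2, 0.4, -17.8]
grip_width: 0.027
grip_force: 45.0
```

Request:
arm_command(
  delta_rot=[
    [0,0,0],
    [0,0,0],
    [0,0,0],
    [0,0,0],
    [0,0,0],
    [0,0,0],
    [0,0,0],
    [0,0,0],
    [0,0,0],
    [0,0,0],
    [0,0,0],
    [0,0,0],
  ],
  delta_pos=[
    [0,0,0],
    [0,0,0],
    [0,0,0],
    [0,0,0],
    [0,0,0],
    [0,0,0],
    [0,0,0],
    [0,0,0],
    [0,0,0],
    [0,0,0],
    [0,0,0],
    [0,0,0],
  ],
  gripper=[1,1,1,1,1,1,1,1,1,1,1,1],
)

```text
time: 19.57
position: [0.583, 0.1047, 0.0649]
tool_rot: [0.805, 0.593, -0.0, -0.0]
ft_force: [-0.5, 0.5, -19.0]
grip_width: 0.0265
grip_force: 45.0
```

Request:
arm_command(
  delta_rot=[
    [0,0,0],
    [0,0,0],
    [0,0,0],
    [0,0,0],
    [0,0,0],
    [0,0,0],
  ],
  delta_pos=[
    [0,0,0],
    [0,0,0],
    [0,0,0],
    [0,0,0],
    [0,0,0],
    [0,0,0],
  ],
  gripper=[1,1,1,1,1,1],
)

```text
time: 20.07
position: [0.583, 0.1047, 0.0649]
tool_rot: [0.805, 0.593, -0.0, -0.0]
ft_force: [-0.8, 0.1, -18.9]
grip_width: 0.0271
grip_force: 45.0
```

The proof pull held. Now I'll seat the collar again and release.

Request:
arm_command(
  delta_rot=[
    [0,0,0],
    [0,0,0],
    [0,0,0],
    [0,0,0],
    [0,0,0],
    [0,0,0],
    [0,0,0],
    [0,0,0],
    [0,0,0],
    [0,0,0],
  ],
  delta_pos=[
    [0,0,0.001],
    [0,0,0.002],
    [0,0,0.003],
    [0,0,0.004],
    [0,0,0.005],
    [0,0,0.006],
    [0,0,0.007],
    [0,0,0.0075],
    [0,0,0.0075],
    [0,0,0.0075],
  ],
  gripper=[1,1,1,1,1,1,1,1,1,1],
)

```text
time: 20.9
position: [0.584, 0.105, 0.0591]
tool_rot: [0.805, 0.593, 0.001, 0.001]
ft_force: [-4.4, 2.2, 7.3]
grip_width: 0.027
grip_force: 45.0
```

Request:
arm_command(
  delta_rot=[
    [0,0,0],
    [0,0,0],
    [0,0,0],
    [0,0,0],
  ],
  delta_pos=[
    [0,0,0.0005],
    [0,0,0.001],
    [0,0,0.001],
    [0,0,0.001],
  ],
  gripper=[1,1,1,1],
)

```text
time: 21.23
position: [0.584, 0.105, 0.0591]
tool_rot: [0.805, 0.593, 0.001, 0.001]
ft_force: [-6.1, 1.8, 13.2]
grip_width: 0.0271
grip_force: 45.0
```

Request:
arm_command(
  delta_rot=[
    [0,0,0],
    [0,0,0],
    [0,0,0],
    [0,0,0],
    [0,0,0],
    [0,0,0],
    [0,0,0],
    [0,0,0],
    [0,0,0],
    [0,0,0],
  ],
  delta_pos=[
    [0,0,-0.0008],
    [0,0,-0.0015],
    [0,0,-0.0015],
    [0,0,-0.0015],
    [0,0,-0.0015],
    [0,0,-0.0015],
    [0,0,-0.0015],
    [0,0,-0.0015],
    [0,0,-0.0015],
    [0,0,-0.0015],
  ],
  gripper=[1,1,1,0.2,-0.3,-0.3,-0.3,-0.3,-0.3,-0.3],
)

```text
time: 22.07
position: [0.5833, 0.1046, 0.0578]
tool_rot: [0.805, 0.593, 0.0, 0.0]
ft_force: [-0.2, 0.7, 0.9]
grip_width: 0.0555
grip_force: 0.0
```

Request:
arm_command(
  delta_rot=[
    [0,0,0],
    [0,0,0],
    [0,0,0],
    [0,0,0],
    [0,0,0],
    [0,0,0],
    [0,0,0],
    [0,0,0],
    [0,0,0],
    [0,0,0],
    [0,0,0],
    [0,0,0],
  ],
  delta_pos=[
    [0,0,-0.005],
    [0,0,-0.015],
    [0,0,-0.03],
    [0,0,-0.05],
    [0,0,-0.07],
    [0,0,-0.09],
    [0,0,-0.11],
    [0,0,-0.13],
    [0,0,-0.145],
    [0,0,-0.15],
    [0,0,-0.15],
    [0,0,-0.15],
  ],
  gripper=[-0.3,-0.3,-0.3,-0.3,-0.3,-0.3,-0.3,-0.3,-0.3,-0.3,-0.3,-0.3],
)

```text
time: 23.07
position: [0.5828, 0.1047, 0.2081]
tool_rot: [0.805, 0.593, 0.0, 0.0]
ft_force: [0.0, -0.4, 0.1]
grip_width: 0.0566
grip_force: 0.0
```

```bash
python3 - <<'E'
from h import *
obs();s=cam("scene");w=cam("wrist");d=cam("side")
f=lambda x:cv2.resize(x,(400,300),interpolation=cv2.INTER_CUBIC)
cv2.imwrite("pics/fin.png",np.vstack([np.hstack([f(s["pixels"]),f(d["pixels"])]),np.hstack([f(w["pixels"]),f(s["pixels"][160:310,220:420])])]))
E
```

```text
23.07 [0.5828 0.1047 0.2081] F [ 0.  -0.4  0.1] w 0.0566 R [[0.297, 0.955, 0.0], [0.955, -0.297, -0.0], [-0.0, 0.0, -1.0]]
```

View pics/fin.png

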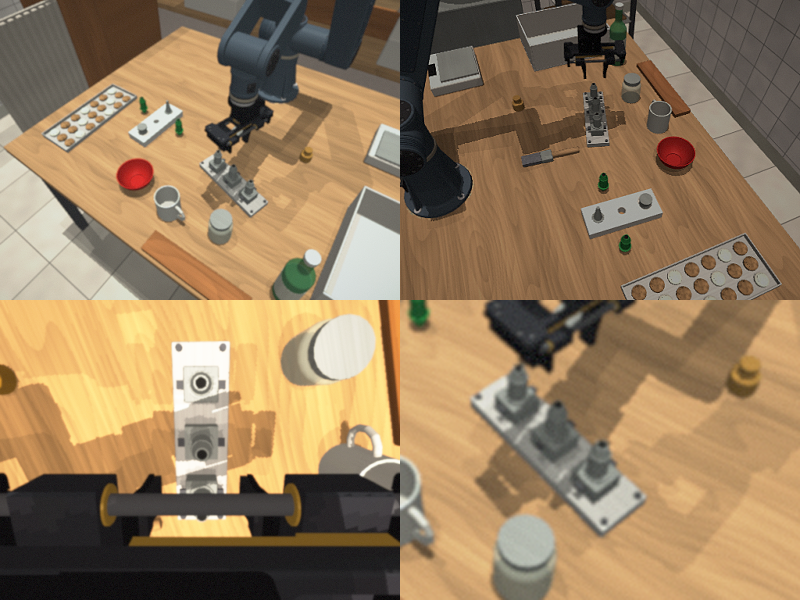

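The nozzle sits in the middle socket level with its neighbours (bottom-right crop about 555,430). Everything else is in place and the gripper is clear.

```bash
python3 -c "
from rig import robot
print(robot.hand_in())"
```

```text
the job is handed in; nothing more can be done
None
```

The matching nozzle is fitted in the middle socket and the job is handed in: it was pressed home with about 16 N at most in the readings, then held a 15–20 N upward pull for over 5 s, was re-seated and released, and nothing else looked moved in the final pictures.

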